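# Swing the swivel plate to its stop and lock it

### The job

Under the clear guard, push the swivel plate near its yellow-dotted corner so that it turns about its pivot pin until its edge bears firmly on the brass stop button; press gently enough not to shove the magnetic stop off its setting. Then throw the red quick-release lever on the pivot fully over backwards to lock the plate, leaving the plate against the stop. Leave the grease tin and the tape roll where they stand.

Things in the scene. Friction and masses are not known exactly. Their poses are not given: they have to be found in the camera images.
- jig: Fixed grey base, 275 x 280 x 14 mm, under a yellow-framed clear guard. Origin: on the vertical pivot axis at table height. Its -x axis points out of the open front (roughly world -y), z up. Base: x = -0.215 to +0.06, y = +-0.14, top at z = 0.014. Two 20 mm square guard posts stand at x = -0.060, y = +-0.122; front and sides are open.
- guard_front (a point): Middle of the guard roof's front lower edge (axes as the jig's), 0.180 above the table. The fixed roof covers jig x = -0.195 to -0.050, y = +-0.129, up to z = 0.194. The plate lies so far under it that a vertical tool cannot reach it: come in from the front with the tool leaning about 40 to 45 deg, tip pointing inward (jig +x) and down.
- plate: Aluminium swivel plate on the base, loose (0.4 to 0.9 kg) but held by the pivot pin (1 mm play). Origin: centre of its pin hole, underside (0.014 above the table). Own frame: x = -0.172 to +0.033, y = +-0.035, z = 0 to 0.025; a bearing in a blue nest on top at x = -0.085 (33 mm radius, up to z = 0.050). Starts with yaw -0.35 to -0.20 rad relative to the jig; pushing raises it.
- push_corner (a point): Yellow dot on the plate's top, 14 mm from the free end and 13 mm from the plate's +y edge. Push that +y edge here, toward -y; sliding takes some 1 to 3 N.
- stop: Magnetic stop: red block with an upright brass button (radius 8 mm, 22 mm tall). Origin: button's centre, 0.028 above the table, at jig x = -0.125, jig y -0.057 to -0.086. The plate's -y edge touches it when this origin is at y = -0.043 in the plate's frame (plate yaw about +0.1 to +0.3 to the jig). Held by magnet only: slips along jig -y at about 15 N, and must stay within 4 mm of its setting.
- lever (a joint): Red quick-release lever on the pivot, a hinge about the jig's y axis, 0.064 above the table on the pivot axis. At 0 it leans 0.4 rad from vertical toward the back (jig +x); it grows as the lever is pushed farther back and down, 0.9 = fully over (leaning 1.3 rad, at its stop). Starts at 0 to 0.12, stays where it is left, needs about 2 N at the grip.
- lever_tip (a point): Top end of the red lever grip (18 mm diameter, the last 80 mm of the lever), 122 mm from the hinge.
- tin: Green grease tin with a pale lid, 68 mm diameter, 71 mm tall, a bystander. Origin: centre of its underside.
- tape: Brown tape roll, 95 mm diameter, 24 mm tall, lying flat, a bystander. Origin: centre of its underside.

How it is judged:
By the outcome, as a careful person would: the job done as asked, in the order asked, and still so for the second after the job is handed in, with the robot touching nothing.
It also fails if it takes over 59 s, if anything falls off the work surface, if the arm or the gripper's body presses on something with over 40 N, if the wrist force passes 120 N, or if a joint passes its speed limit or range.

### The arm

A 7-joint arm with a two-finger parallel gripper is mounted at the origin on a cart in front of the work surface, level with it; the furniture and walls round the work are solid. World frame = base frame: x ahead of the robot, y to its left, z up, the work surface at z = 0. Lengths are in m, angles in rad, forces in N, time in s.
With the tool pointing down it reaches from about 0.375 to 0.925 m from the base axis. Payload 3.1 kg.
Tool frame: the origin (TCP) lies at the very end of the fingers, on their centre line; the grasp point (between the pads) lies 19 mm behind it; z points along the fingers, x is the direction in which the jaws open and shut, and the axes are right-handed (so a half turn about z gives the same grasp; the last joint's range is limited). The gripper opens to 85 mm and grips with 20 to 120 N. Pads are 22 mm wide; open, the fingers measure 114 mm over their backs; the gripper's body (76 mm by 85 mm) begins 54 mm behind the grasp point. The pads swing forward as they close: fully open they stand 13 mm farther back than shut.
Start: joints at [1.048, 0.383, 0.044, 1.598, -0.018, 1.161, -0.05], TCP at [0.268, -0.592, 0.205] pointing down, gripper open.
Joint ranges: [-2.61, 2.61], [-0.41, 2.15], [-1.48, 1.57], [0, 2.5], [-1.57, 4.71], [0.05, 1.97], [-2.85, 2.85]. Speed limits (rad/s): [2.79, 2.79, 3.14, 3.14, 3.14, 3.14, 3.14].

### API

Orientations are given as a unit quaternion [x, y, z, w].
In Python, from cell import arm gives the robot as it stands. The module is installed in compiled form; this text tells all that it offers.
- The arm moves only by the tool carry_out, never from a script. Its argument "series" is a list of rows, each a list of 3 entries, a list of its own where there are three numbers: the shift along the tool's x, y, z in mm, then the turn, a rotation vector about the tool's x, y, z in degrees, then the opening, from 0 (shut) to 1 (fully open). In form: [[[dx, dy, dz], [ax, ay, az], gripper], ...]. A call has 1 to 5 rows; each row is the pose to reach, as a shift and turn from the pose commanded when the call began, along the tool's axes at that moment; what a row does not reach only later rows make up. A row lasts 1/10 s, in which the tool goes at most 50 mm and 8.59 degrees, less where a joint would pass 70% of its speed; a pose out of reach is approached as far as the arm can. A call with a gripper value outside its range is refused whole. The fingers move at their own pace and stop on an object; "grip_force" is the grip in N (left out, the last holds). Time passes only in rows, so rows that repeat a pose let the fingers close. It gives the time, the measured TCP pose, the force and the opening at its end, in the units of the state.
- arm.read_state(): the state, without advancing time (a new reading comes with each control period).
- arm.grab_frame(name): name is "scene" or "top"; returns a dict with "image" (400x640x3 uint8, blue, green, red), "mtx" (3x3 intrinsics, pixels), "origin" and "orientation" of the camera in the world. Camera axes: x right, y down, z forward; pixel columns grow to the right and rows downward; lengths in m; the calibration is good to about 2 mm. A picture is of the moment at which its call begins. There is no depth.
- arm.finish_job(): hands the job in, once; it reports no verdict.
The state is a dict: "time": time; "joint_positions": joint angles; "dq": joint speeds; "joint_torque": joint torques, N m; "position": TCP position; "tool_rot": TCP orientation; "ft_force": force on the tool from outside, world axes, zero at the start; "ft_torque": the same for the moment, N m; "finger_gap": finger opening in m.
Only numpy, scipy, OpenCV 4.12 (cv2) and the standard library are available. Lean on these libraries where they do the work, as an engineer would, in place of code of your own. Each camera call takes 0.05 s, during which the arm holds its last target. There are 200 camera calls.

## Working session

There is one attempt and no reset: what is moved stays moved. The work goes in short steps, Python scripts to look and compute and a tool call to move; the robot and the scene stay as the last step left them, time stands still between calls to the robot, and variables do not carry over. Pictures are saved under pics/ and viewed, about 8 in all and at most 12, crops included, and the job is handed in when it is done.

Besides the shell and the picture viewer there is one more tool, called after "Emit:" by a JSON object that holds its "op" and its "data", one argument or row to a line. carry_out: Moves the arm, as the interface text tells. Its arguments: {"type":"object","properties":{"series":{"type":"array"},"grip_force":{"type":"number"}},"required":["series"]}

```bash
mkdir -p pics; cat > h.py <<'E'
import numpy as np, cv2
from scipy.spatial.transform import Rotation as R
from cell import arm
def ray(f,px):
    K=np.array(f["mtx"]); d=np.linalg.inv(K)@np.array([px[0],px[1],1.])
    q=np.array(f["orientation"]); Rm=R.from_quat(q).as_matrix() if q.size==4 else q
    return np.array(f["origin"]),Rm@d
def onz(f,px,z):
    o,d=ray(f,px); return o+d*(z-o[2])/d[2]
def tri(f1,p1,f2,p2):
    o1,d1=ray(f1,p1);o2,d2=ray(f2,p2)
    A=np.stack([d1,-d2],1); t=np.linalg.lstsq(A,o2-o1,rcond=None)[0]
    a,b=o1+t[0]*d1,o2+t[1]*d2
    return (a+b)/2,np.linalg.norm(a-b)
def proj(f,P):
    q=np.array(f["orientation"]); Rm=R.from_quat(q).as_matrix() if q.size==4 else q
    c=Rm.T@(np.array(P)-np.array(f["origin"])); u=np.array(f["mtx"])@c; return u[:2]/u[2]
E
python3 - <<'E'
from h import *
for n in("scene","top"):
    f=arm.grab_frame(n); cv2.imwrite(f"pics/{n}0.png",f["image"]); print(n,f["mtx"],f["origin"],f["orientation"])
s=arm.read_state(); print(s)
E
```

```text
scene [[457.00142601   0.         321.61657791]
 [  0.         457.00142601 199.02226015]
 [  0.           0.           1.        ]] [1.31097181 0.29473606 0.74256109] [ 0.43828956  0.7713426  -0.39408257 -0.24006621]
top [[459.49130735   0.         321.61470884]
 [  0.         459.49130735 200.50430044]
 [  0.           0.           1.        ]] [0.17065375 0.02772215 1.21430972] [-0.53133194  0.8279589  -0.15069722  0.09726652]
{'time': 0.1, 'joint_positions': array([ 1.04820492,  0.38377173,  0.04383692,  1.59943095, -0.01788847,
        1.16121297, -0.04990444]), 'dq': array([ 1.43861213e-04, -1.72807592e-03, -9.37327008e-04, -5.16997971e-03,
       -8.18248791e-04, -2.16946602e-04,  4.88498676e-05]), 'joint_torque': array([ 2.81083871e-03, -4.34732902e+01,  1.02936555e+00, -2.50454110e+01,
        1.09110944e-02,  5.47567382e-03, -8.17964661e-06]), 'position': array([ 0.26749351, -0.59138771,  0.20389444]), 'tool_rot': array([ 8.40297897e-01, -5.42123573e-01, -1.05718793e-03, -5.99467099e-04]), 'ft_force': array([-0.23521786, -0.01422874,  1.20986306]), 'ft_torque': array([ 0.02907252, -0.01298315, -0.03128854]), 'finger_gap': 0.08558139105526104}
```

View pics/scene0.png

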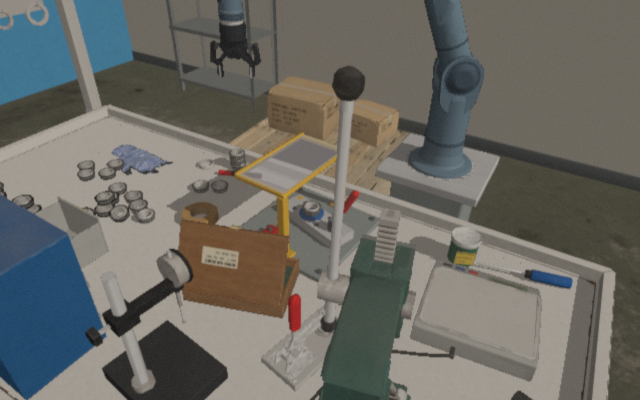

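View pics/top0.png

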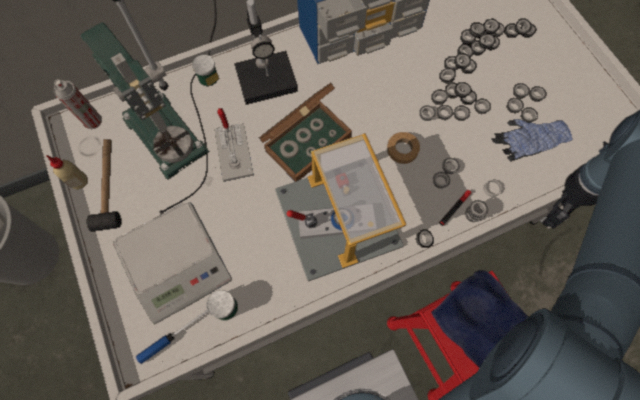

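```bash
python3 - <<'E'
from h import *
a=cv2.imread("pics/top0.png")[125:285,260:420]; b=cv2.imread("pics/scene0.png")[130:290,230:390]
cv2.imwrite("pics/c0.png",np.hstack([cv2.resize(x,(400,400),interpolation=cv2.INTER_CUBIC) if 0 else cv2.resize(x,(400,400),interpolation=cv2.INTER_CUBIC) for x in(a,b)]))
f=arm.grab_frame("top")
for p in [(276,185),(305,277),(400,243),(405,148)]: print(p,onz(f,p,.014))
E
```

```text
(276, 185) [ 0.6790847  -0.06205416  0.014     ]
(305, 277) [ 0.40563868 -0.03068609  0.014     ]
(400, 243) [ 0.38321519 -0.30098165  0.014     ]
(405, 148) [ 0.63015829 -0.44908547  0.014     ]
```

View pics/c0.png

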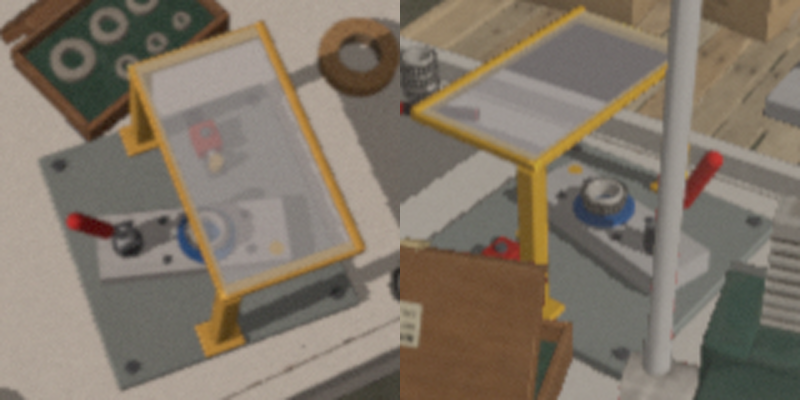

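```bash
cat >> h.py <<'E'
def c(p): return (260+p[0]/2.5,125+p[1]/2.5)
E
python3 - <<'E'
from h import *
from scipy.optimize import least_squares
f=arm.grab_frame("top")
obs=[((40,158),(.06,-.14,.014)),((122,388),(.06,.14,.014)),((358,300),(-.215,.14,.014)),
((268,22),(-.195,-.129,.194)),((364,248),(-.195,.129,.194)),((132,66),(-.05,-.129,.194)),((222,299),(-.05,.129,.194))]
def T(v,P): 
    q=R.from_euler('z',v[2]).apply(P); return q+[v[0],v[1],0]
fun=lambda v: np.concatenate([proj(f,T(v,P))-c(p) for p,P in obs])
r=least_squares(fun,[.53,-.1,1.4],loss='soft_l1'); v=r.x; print(v,fun(v).reshape(-1,2).round(1).tolist())
inv=lambda P: R.from_euler('z',-v[2]).apply(np.array(P)-[v[0],v[1],0])
for n,p,z in [("dot",(277,247),.039),("bearing",(210,237),.064),("button",(215,160),.050),("knob",(127,238),.064),
 ("pl backleft",(97,217),.039),("pl back r",(103,279),.039),("plfr",(292,258),.039),("plfl",(282,197),.039)]:
    P=onz(f,c(p),z); print(n,P.round(4),inv(P).round(4))
o,d=ray(f,c((75,220))); print("tip ray z .12 .17",[inv(o+d*(z-o[2])/d[2]).round(3) for z in(.14,.176)])
print("tin",onz(f,(206,65),.07),"tape",onz(f,(403,147),.012), inv(onz(f,(403,147),.012)))
E
```

```text
[ 0.52829135 -0.10531775  1.48482488] [[-0.6, -0.8], [-1.0, 0.4], [1.2, 1.2], [-0.6, -1.4], [2.0, 0.4], [-0.6, -1.5], [0.5, 0.4]]
dot [ 0.4584 -0.248   0.039 ] [-0.1482  0.0573  0.039 ]
bearing [ 0.4916 -0.183   0.064 ] [-0.0805  0.0299  0.064 ]
button [ 0.5731 -0.2288  0.05  ] [-0.1192 -0.0553  0.05  ]
knob [ 0.527 -0.103  0.064] [0.0022 0.0015 0.064 ]
pl backleft [ 0.5702 -0.0861  0.039 ] [ 0.0227 -0.0401  0.039 ]
pl back r [ 0.5036 -0.064   0.039 ] [0.0391 0.0282 0.039 ]
plfr [ 0.4407 -0.257   0.039 ] [-0.1587  0.0742  0.039 ]
plfl [ 0.5072 -0.2787  0.039 ] [-0.1746  0.0061  0.039 ]
tip ray z .12 .17 [array([ 0.051, -0.009,  0.14 ]), array([0.053, 0.003, 0.176])]
tin [ 1.10224437 -0.01690316  0.07      ] tape [ 0.63624423 -0.44611486  0.012     ] [-0.33026902 -0.13681692  0.012     ]
```

```bash
cat >> h.py <<'E'
V=(0.5285,-0.1045,1.485)
JR=R.from_euler('z',V[2])
def j2w(P): return JR.apply(P)+[V[0],V[1],0]
def w2j(P): return JR.inv().apply(np.array(P)-[V[0],V[1],0])
def tgt(lean,flip=1):
    l=np.radians(lean); z=np.array([np.sin(l),0,-np.cos(l)]); x=np.array([0,flip,0.]); y=np.cross(z,x)
    return JR*R.from_matrix(np.stack([x,y,z],1))
def go(P,lean,flip=1):
    s=arm.read_state(); r0=R.from_quat(s["tool_rot"]); r1=tgt(lean,flip)
    print(P,"shift mm",(r0.inv().apply(j2w(P)-s["position"])*1000).round(1),"turn",np.degrees((r0.inv()*r1).as_rotvec()).round(1))
def st():
    s=arm.read_state(); print("t",round(s["time"],2),"jig",w2j(s["position"]).round(4),"F jig",JR.inv().apply(s["ft_force"]).round(2),"q",s["joint_positions"].round(2),"gap",round(s["finger_gap"],3))
E
python3 - <<'E'
from h import *
st(); print(R.from_quat(arm.read_state()["tool_rot"]).as_matrix().round(2), JR.as_matrix().round(2))
for fl in(1,-1):
  go([-.35,.15,.15],45,fl); go([-.30,.105,.15],45,fl); go([-.148,.105,.03],45,fl)
E
```

```text
t 0.2 jig [-0.5077  0.2182  0.2043] F jig [0.21 0.11 0.82] q [ 1.05  0.38  0.04  1.6  -0.02  1.16 -0.05] gap 0.085
[[ 0.41 -0.91 -0.  ]
 [-0.91 -0.41  0.  ]
 [-0.    0.   -1.  ]] [[ 0.09 -1.    0.  ]
 [ 1.    0.09  0.  ]
 [ 0.    0.    1.  ]]
[-0.35, 0.15, 0.15] shift mm [-104.2 -136.6   54.4] turn [-27.1 -46.4 112.1]
[-0.3, 0.105, 0.15] shift mm [-125.8 -200.3   54.5] turn [-27.1 -46.4 112.1]
[-0.148, 0.105, 0.03] shift mm [-258.2 -274.6  174.7] turn [-27.1 -46.4 112.1]
[-0.35, 0.15, 0.15] shift mm [-104.2 -136.6   54.4] turn [ 40.6 -23.7 -57.5]
[-0.3, 0.105, 0.15] shift mm [-125.8 -200.3   54.5] turn [ 40.6 -23.7 -57.5]
[-0.148, 0.105, 0.03] shift mm [-258.2 -274.6  174.7] turn [ 40.6 -23.7 -57.5]
```

Emit:
{"op": "carry_out", "data": {
  "series": [
    [[-40, -50, 0], [40.6, -23.7, -57.5], 0],
    [[-80, -100, 0], [40.6, -23.7, -57.5], 0],
    [[-104, -137, 20], [40.6, -23.7, -57.5], 0],
    [[-104, -137, 30], [40.6, -23.7, -57.5], 0],
    [[-104, -137, 30], [40.6, -23.7, -57.5], 0]
  ],
  "grip_force": 40
}}

```text
time: 0.7
position: [0.3524, -0.4343, 0.1741]
tool_rot: [0.936, -0.26, 0.009, -0.236]
ft_force: [0.5, -0.7, 0.4]
finger_gap: 0.0125
```

```bash
python3 - <<'E'
from h import *
st(); go([-.33,.12,.15],45,-1)
E
```

```text
t 0.7 jig [-0.3437  0.1472  0.1741] F jig [-0.68 -0.54  0.36] q [ 1.15  0.48 -0.16  1.62 -0.29  1.37  0.56] gap 0.012
[-0.33, 0.12, 0.15] shift mm [ 21.4 -11.4  30.3] turn [ 16.7  -9.6 -23.6]
```

Emit:
{"op": "carry_out", "data": {
  "series": [
    [[21, -11, 30], [16.7, -9.6, -23.6], 0],
    [[21, -11, 30], [16.7, -9.6, -23.6], 0],
    [[21, -11, 30], [16.7, -9.6, -23.6], 0],
    [[21, -11, 30], [16.7, -9.6, -23.6], 0],
    [[21, -11, 30], [16.7, -9.6, -23.6], 0]
  ]
}}

```text
time: 1.2
position: [0.3771, -0.4308, 0.1483]
tool_rot: [0.924, -0.047, 0.017, -0.38]
ft_force: [-0.4, 0.4, -0.7]
finger_gap: -0.0
```

```bash
python3 - <<'E'
from h import *
st(); go([-.23,.11,.08],45,-1);go([-.148,.11,.032],45,-1)
f=arm.grab_frame("top");cv2.imwrite("pics/a.png",cv2.resize(f["image"][100:340,240:560],(800,600)))
E
```

```text
t 1.2 jig [-0.338   0.1229  0.1483] F jig [ 0.34  0.4  -0.72] q [ 1.2   0.75 -0.26  1.38 -0.3   1.65  0.93] gap -0.0
[-0.23, 0.11, 0.08] shift mm [ 11.6 -29.  124.6] turn [ 0.3 -0.4 -0.7]
[-0.148, 0.11, 0.032] shift mm [ 10.7 -53.6 216.4] turn [ 0.3 -0.4 -0.7]
```

View pics/a.png

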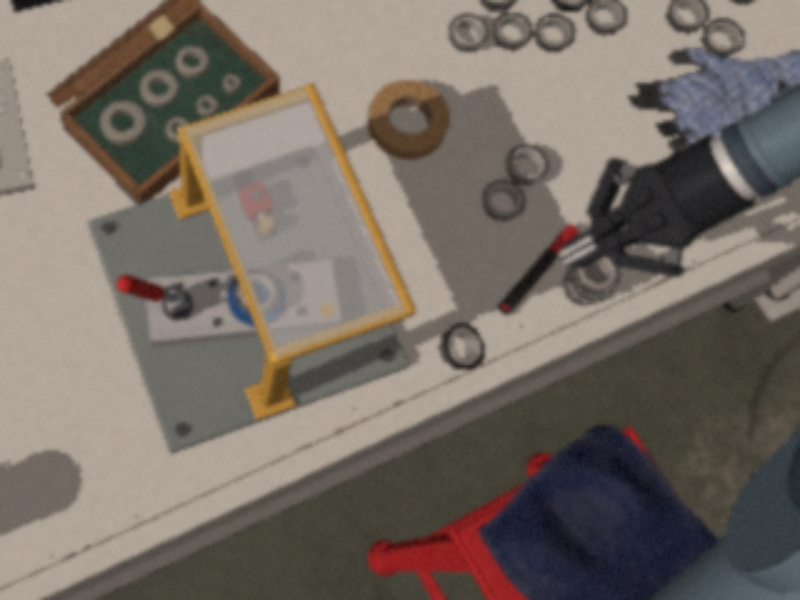

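Emit:
{"op": "carry_out", "data": {
  "series": [
    [[4, -10, 40], [0.3, -0.4, -0.7], 0],
    [[8, -20, 80], [0.3, -0.4, -0.7], 0],
    [[11, -30, 125], [0.3, -0.4, -0.7], 0],
    [[11, -40, 165], [0.3, -0.4, -0.7], 0],
    [[11, -45, 185], [0.3, -0.4, -0.7], 0]
  ]
}}

```text
time: 1.75
position: [0.4037, -0.2651, 0.0505]
tool_rot: [0.923, -0.037, 0.016, -0.382]
ft_force: [-0.4, 0.0, -0.1]
finger_gap: -0.0
```

```bash
python3 - <<'E'
from h import *
st(); go([-.15,.105,.031],45,-1)
E
```

```text
t 1.75 jig [-0.1708  0.1106  0.0505] F jig [-0.02  0.35 -0.15] q [ 1.12  0.71 -0.33  1.74 -0.36  1.3   0.93] gap -0.0
[-0.15, 0.105, 0.031] shift mm [ 5.7 -0.9 28.4] turn [0.1 0.2 0.2]
```

Emit:
{"op": "carry_out", "data": {
  "series": [
    [[2, 0, 15], [0, 0, 0], 0],
    [[6, -1, 28], [0, 0, 0], 0],
    [[6, -1, 28], [0, 0, 0], 0]
  ]
}}

```text
time: 2.05
position: [0.4125, -0.2495, 0.0313]
tool_rot: [0.924, -0.038, 0.017, -0.381]
ft_force: [0.2, -0.2, 0.3]
finger_gap: 0.0002
```

```bash
python3 - <<'E'
from h import *
st()
f=arm.grab_frame("top");g=arm.grab_frame("scene")
cv2.imwrite("pics/b.png",np.hstack([cv2.resize(x,(400,400),interpolation=cv2.INTER_CUBIC) for x in (f["image"][165:265,310:410],g["image"][130:230,250:350])]))
E
```

```text
t 2.05 jig [-0.1544  0.1031  0.0313] F jig [-0.14 -0.17  0.29] q [ 1.1   0.73 -0.34  1.76 -0.37  1.25  0.92] gap 0.0
```

View pics/b.png

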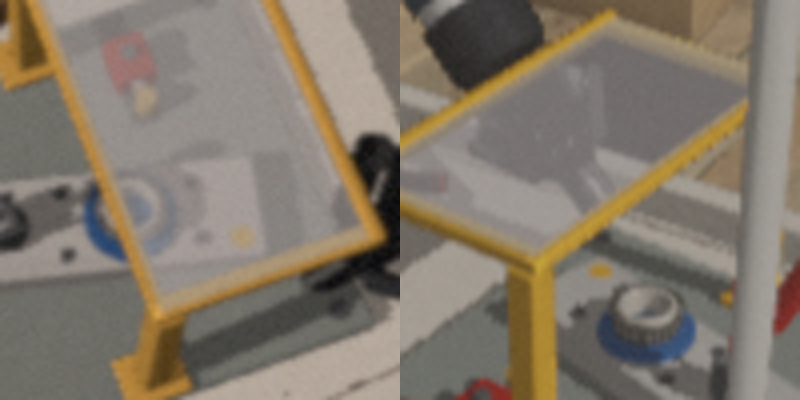

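Emit:
{"op": "carry_out", "data": {
  "series": [
    [[6, 0, 0], [0, 0, 0], 0],
    [[11, 0, 0], [0, 0, 0], 0],
    [[15, 0, 0], [0, 0, 0], 0],
    [[19, 0, 0], [0, 0, 0], 0],
    [[22, 0, 0], [0, 0, 0], 0]
  ]
}}

```text
time: 2.65
position: [0.4345, -0.2527, 0.0316]
tool_rot: [0.924, -0.039, 0.017, -0.381]
ft_force: [0.1, -0.5, -0.0]
finger_gap: -0.0
```

```bash
python3 - <<'E'
from h import *
st(); f=arm.grab_frame("top");st();print(proj(f,arm.read_state()["position"]))
E
```

```text
t 2.65 jig [-0.1557  0.0809  0.0316] F jig [-0.5  -0.19 -0.04] q [ 1.07  0.75 -0.34  1.72 -0.38  1.25  0.9 ] gap -0.0
t 2.7 jig [-0.1555  0.0805  0.0316] F jig [ 0.26 -1.35  0.47] q [ 1.07  0.75 -0.34  1.72 -0.38  1.25  0.9 ] gap -0.0
[375.9648728  231.54158935]
```

Emit:
{"op": "carry_out", "data": {
  "series": [
    [[4, 0.7, -0.7], [0, 0, 0], 0],
    [[8, 1.4, -1.4], [0, 0, 0], 0],
    [[12, 2, -2], [0, 0, 0], 0],
    [[16, 3, -3], [0, 0, 0], 0],
    [[20, 3.5, -3.5], [0, 0, 0], 0]
  ]
}}

```text
time: 3.2
position: [0.4538, -0.2594, 0.0315]
tool_rot: [0.924, -0.039, 0.017, -0.381]
ft_force: [0.2, -0.5, 0.1]
finger_gap: 0.0001
```

```bash
cat >> h.py <<'E'
HSV=lambda im: cv2.cvtColor(im,cv2.COLOR_BGR2HSV)
def F(n=6):
    L=[]
    for _ in range(n):
        f=arm.grab_frame("top"); L.append(JR.inv().apply(arm.read_state()["ft_force"]))
    print("F mean jig",np.mean(L,0).round(2)); return f
E
python3 - <<'E'
from h import *
st(); f=F(); cv2.imwrite("pics/d.png",cv2.resize(f["image"][165:265,310:410],(500,500),interpolation=cv2.INTER_CUBIC))
E
```

```text
t 3.2 jig [-0.1608  0.0611  0.0315] F jig [-0.47 -0.23  0.08] q [ 1.05  0.77 -0.34  1.67 -0.38  1.27  0.88] gap 0.0
F mean jig [-0.11 -0.05  0.4 ]
```

View pics/d.png

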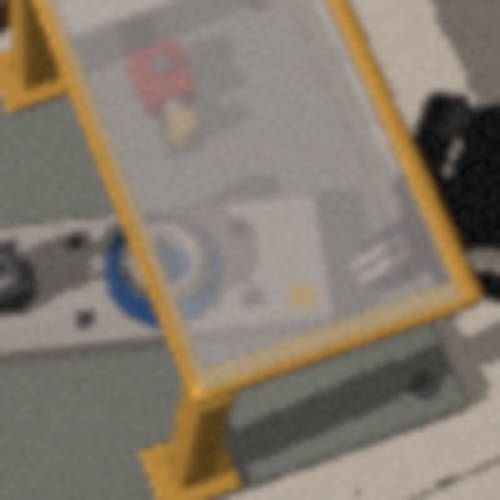

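```bash
python3 - <<'E'
from h import *
f=arm.grab_frame("top")
print(proj(f,[.3771,-.4308,.1483]),"seen 466,203"); print(proj(f,arm.read_state()["position"]),"seen 380,219.4")
for z in (.031,.04,.05,.06): print(z,w2j(onz(f,(380,219.4),z)).round(4))
P=arm.read_state()["position"]; zt=R.from_quat(arm.read_state()["tool_rot"]).apply([0,0,1])
print([proj(f,P-zt*d).round(1).tolist() for d in(.01,.02,.04)])
print("dot",w2j(onz(f,(370.6,224.2),.039)),"btn",w2j(onz(f,(346,189.5),.05)))
E
```

```text
[456.47614434 209.36636484] seen 466,203
[375.09116705 224.68823199] seen 380,219.4
0.031 [-0.1788  0.0522  0.031 ]
0.04 [-0.1767  0.0546  0.04  ]
0.05 [-0.1743  0.0573  0.05  ]
0.06 [-0.172   0.0599  0.06  ]
[[377.8, 223.0], [380.6, 221.4], [386.1, 218.0]]
dot [-0.1480614   0.05837318  0.039     ] btn [-0.11947473 -0.05373667  0.05      ]
```

```bash
python3 - <<'E'
from h import *
ims=[];
for _ in range(6): f=arm.grab_frame("top"); ims.append(f["image"].astype(float))
im=np.mean(ims,0)[195:245,345:405]; im=cv2.resize(im,(780,650)[:1]+(590,) if 0 else (708,590),interpolation=cv2.INTER_CUBIC)
im=np.clip((im-30)*1.8,0,255).astype(np.uint8)
s=arm.read_state(); p=proj(f,s["position"]); q=(p+.5-[345,195])*11.8
cv2.circle(im,tuple(int(v) for v in q),5,(0,255,0),1)
cv2.imwrite("pics/e.png",im)
E
```

```text
(no output)
```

View pics/e.png

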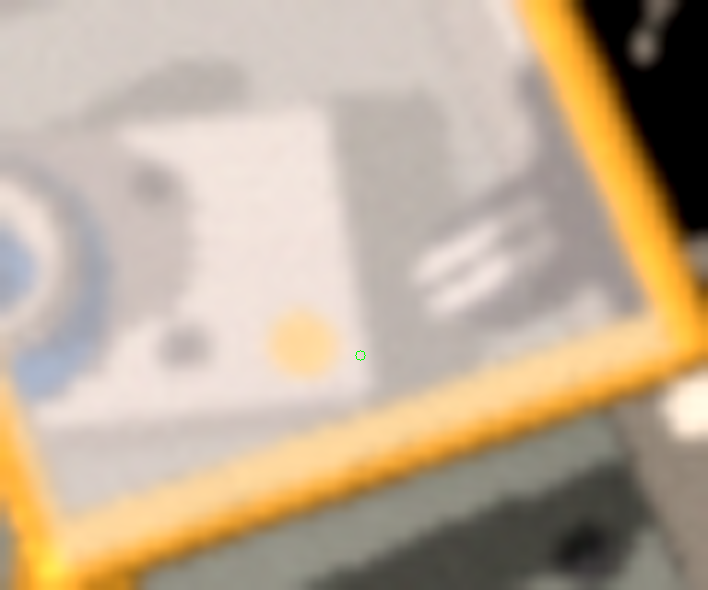

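```bash
python3 - <<'E'
from h import *
ims=[]
for _ in range(6): f=arm.grab_frame("scene"); ims.append(f["image"].astype(float))
im=np.mean(ims,0)[150:210,270:342]; im=cv2.resize(im,(720,600),interpolation=cv2.INTER_CUBIC)
im=np.clip((im-30)*1.6,0,255).astype(np.uint8)
s=arm.read_state(); p=proj(f,s["position"]); q=(p+.5-[270,150])*10
cv2.circle(im,tuple(int(v) for v in q),5,(0,255,0),1); print(p,proj(f,j2w([-.148,.0577,.039])),proj(f,j2w([-.195,.129,.194])),proj(f,j2w([-.05,-.129,.194])))
cv2.imwrite("pics/g.png",im)
E
```

```text
[296.66112476 197.28465184] [299.48701696 197.26118471] [301.47824077 130.85440612] [282.7813953  193.36005236]
```

View pics/g.png

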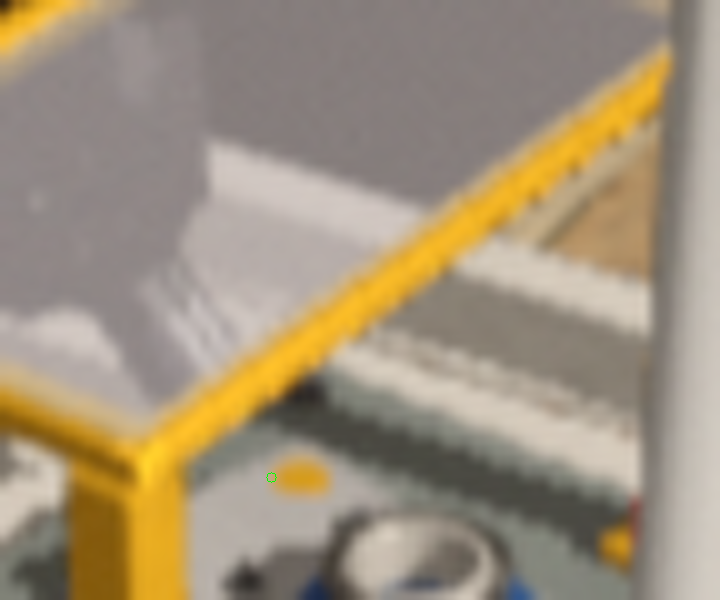

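```bash
python3 - <<'E'
from h import *
f=arm.grab_frame("top");g=arm.grab_frame("scene")
s=arm.read_state();P=s["position"]; Rt=R.from_quat(s["tool_rot"]); zt=Rt.apply([0,0,1])
e=lambda p:((np.array(p)+.5-[270,150])*10).round().tolist()
t=(345+422/11.8-.5,195+288/11.8-.5); print(t)
for z in(.03,.04,.05,.06,.07,.08):
    W=onz(f,t,z); print(z,w2j(W).round(4),"tool frame mm",(Rt.inv().apply(W-P)*1000).round(1),"scene crop",e(proj(g,W)))
print([e(proj(g,P-zt*d)) for d in(.01,.02,.03,.04,.06)])
E
```

```text
(380.26271186440675, 218.90677966101694)
0.03 [-0.1803  0.0509  0.03  ] tool frame mm [ 10.6  15.1 -12.8] scene crop [190.0, 475.0]
0.04 [-0.1779  0.0535  0.04  ] tool frame mm [  8.    6.4 -18.2] scene crop [203.0, 444.0]
0.05 [-0.1755  0.0562  0.05  ] tool frame mm [  5.3  -2.4 -23.6] scene crop [215.0, 412.0]
0.06 [-0.1731  0.0589  0.06  ] tool frame mm [  2.7 -11.1 -29. ] scene crop [228.0, 379.0]
0.07 [-0.1708  0.0616  0.07  ] tool frame mm [  0.  -19.8 -34.5] scene crop [241.0, 347.0]
0.08 [-0.1684  0.0642  0.08  ] tool frame mm [ -2.6 -28.6 -39.9] scene crop [253.0, 314.0]
[[251.0, 447.0], [230.0, 417.0], [209.0, 387.0], [188.0, 356.0], [147.0, 295.0]]
```

Emit:
{"op": "carry_out", "data": {
  "series": [
    [[-20, 0, 0], [0, 0, 0], 0],
    [[-40, 0, 0], [0, 0, 0], 0],
    [[-45, -4, 8], [0, 0, 0], 0],
    [[-45, -4, 16], [0, 0, 0], 0],
    [[-45, -4, 24], [0, 0, 0], 0]
  ]
}}

```text
time: 4.75
position: [0.4114, -0.2346, 0.0171]
tool_rot: [0.924, -0.038, 0.018, -0.381]
ft_force: [0.8, -0.2, -0.5]
finger_gap: -0.0004
```

```bash
python3 - <<'E'
from h import *
st(); f=F(4)
E
```

```text
t 4.75 jig [-0.1396  0.1055  0.0171] F jig [-0.1  -0.82 -0.51] q [ 1.09  0.74 -0.34  1.79 -0.38  1.2   0.93] gap -0.0
F mean jig [ 0.02 -0.29 -0.45]
```

Emit:
{"op": "carry_out", "data": {
  "series": [
    [[5, 0, 0], [0, 0, 0], 0],
    [[10, 0, 0], [0, 0, 0], 0],
    [[14, 0, 0], [0, 0, 0], 0],
    [[18, 0, 0], [0, 0, 0], 0],
    [[22, 0, 0], [0, 0, 0], 0]
  ]
}}

```text
time: 5.45
position: [0.4328, -0.2377, 0.0173]
tool_rot: [0.924, -0.039, 0.017, -0.381]
ft_force: [0.1, -0.1, -0.1]
finger_gap: 0.0001
```

```bash
cat >> h.py <<'E'
def yaw(k=4):
    L=[];S=[];B=[]
    for _ in range(k):
        f=arm.grab_frame("top"); L.append(JR.inv().apply(arm.read_state()["ft_force"])); B.append(f["image"].astype(float))
    im=np.mean(B,0).astype(np.uint8); h=HSV(im)
    def cen(m,x0,y0,x1,y1):
        w=np.zeros_like(m); w[y0:y1,x0:x1]=m[y0:y1,x0:x1]
        n,_,stt,ce=cv2.connectedComponentsWithStats(w); i=1+np.argmax(stt[1:,4]) if n>1 else 0
        return ce[i],(stt[i,4] if n>1 else 0)
    d,a=cen(cv2.inRange(h,(12,40,150),(30,160,255)),357,195,385,226)
    D=w2j(onz(f,d,.039)); y=np.arctan2(D[1],D[0])-np.arctan2(.022,-.158)
    r,ar=cen(cv2.inRange(h,(0,45,60),(8,255,255))|cv2.inRange(h,(170,45,60),(180,255,255)),325,165,360,195)
    print("dot",d.round(1),a,D.round(4),"yaw",round((y+np.pi)%(2*np.pi)-np.pi,3),"| stop red",r.round(2),ar,w2j(onz(f,r,.03)).round(4),"| F",np.mean(L,0).round(2)); return im
E
python3 - <<'E'
from h import *
st(); im=yaw(); cv2.imwrite("pics/k.png",cv2.resize(im[165:265,310:410],(500,500),interpolation=cv2.INTER_CUBIC))
E
```

```text
t 5.45 jig [-0.1409  0.0839  0.0173] F jig [-0.09 -0.13 -0.11] q [ 1.07  0.76 -0.34  1.75 -0.38  1.21  0.9 ] gap 0.0
dot [370.2 223.3] 27 [-0.1481  0.0557  0.039 ] yaw -0.221 | stop red [341.6  179.89] 119 [-0.1219 -0.0923  0.03  ] | F [-0.24 -0.21  0.11]
```

View pics/k.png

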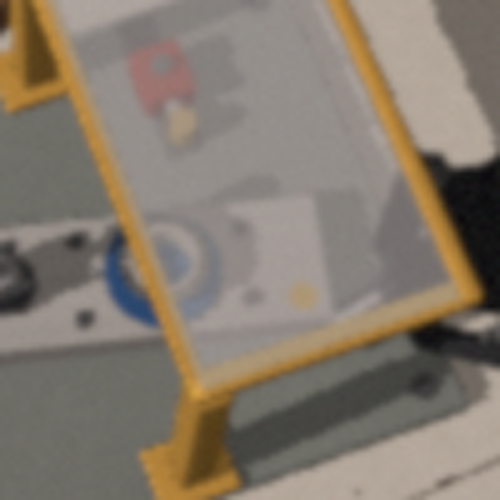

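Emit:
{"op": "carry_out", "data": {
  "series": [
    [[-10, 0, 0], [0, 0, 0], 0],
    [[-14, 0, 3], [0, 0, 0], 0],
    [[-14, 0, 7], [0, 0, 0], 0],
    [[-14, 0, 11], [0, 0, 0], 0],
    [[-14, 0, 14], [0, 0, 0], 0]
  ]
}}

```text
time: 6.15
position: [0.4191, -0.2259, 0.0071]
tool_rot: [0.924, -0.039, 0.017, -0.381]
ft_force: [0.1, 0.9, -0.2]
finger_gap: 0.0001
```

```bash
python3 - <<'E'
from h import *
st(); f=F(4);st()
E
```

```text
t 6.15 jig [-0.1303  0.0985  0.0071] F jig [ 0.87 -0.07 -0.25] q [ 1.08  0.75 -0.35  1.79 -0.38  1.18  0.92] gap 0.0
F mean jig [0.08 0.46 0.4 ]
t 6.35 jig [-0.1307  0.0983  0.0073] F jig [ 0.8   0.13 -0.12] q [ 1.08  0.75 -0.35  1.79 -0.38  1.18  0.92] gap 0.0
```

Emit:
{"op": "carry_out", "data": {
  "series": [
    [[5, 0, 0], [0, 0, 0], 0],
    [[10, 0, 0], [0, 0, 0], 0],
    [[15, 0, 0], [0, 0, 0], 0],
    [[19, 0, 0], [0, 0, 0], 0],
    [[22, 0, 0], [0, 0, 0], 0]
  ]
}}

```text
time: 6.85
position: [0.4402, -0.2297, 0.0069]
tool_rot: [0.924, -0.039, 0.016, -0.38]
ft_force: [-4.1, -2.3, 1.0]
finger_gap: -0.0
```

```bash
python3 - <<'E'
from h import *
st(); yaw()
E
```

```text
t 6.85 jig [-0.1324  0.0772  0.0069] F jig [-2.66  3.91  0.99] q [ 1.05  0.77 -0.35  1.75 -0.38  1.19  0.9 ] gap -0.0
dot [369.7 220.2] 30 [-0.1499  0.047   0.039 ] yaw -0.166 | stop red [341.64 179.94] 117 [-0.122  -0.0921  0.03  ] | F [-1.92  2.13 -0.64]
```

Emit:
{"op": "carry_out", "data": {
  "series": [
    [[5, 0.5, -0.5], [0, 0, 0], 0],
    [[10, 1, -1], [0, 0, 0], 0],
    [[15, 1.5, -1.5], [0, 0, 0], 0],
    [[20, 2, -2], [0, 0, 0], 0],
    [[24, 2, -2], [0, 0, 0], 0]
  ]
}}

```text
time: 7.55
position: [0.4656, -0.2333, 0.0075]
tool_rot: [0.924, -0.039, 0.017, -0.381]
ft_force: [-2.9, -2.0, 1.1]
finger_gap: -0.0002
```

```bash
python3 - <<'E'
from h import *
st(); yaw()
E
```

```text
t 7.55 jig [-0.1337  0.0517  0.0075] F jig [-2.23  2.7   1.07] q [ 1.03  0.8  -0.35  1.7  -0.39  1.2   0.87] gap -0.0
dot [368.5 211.5] 32 [-0.1561  0.023   0.039 ] yaw -0.008 | stop red [341.64 179.88] 118 [-0.1221 -0.0923  0.03  ] | F [-0.66  0.38  0.15]
```

Emit:
{"op": "carry_out", "data": {
  "series": [
    [[4, 0, 0], [0, 0, 0], 0],
    [[8, 0, 0], [0, 0, 0], 0],
    [[10, 0, 0], [0, 0, 0], 0],
    [[12, 0, 0], [0, 0, 0], 0],
    [[13, 0, 0], [0, 0, 0], 0]
  ]
}}

```text
time: 8.25
position: [0.4777, -0.2349, 0.0073]
tool_rot: [0.924, -0.039, 0.017, -0.38]
ft_force: [-4.0, -2.2, 1.1]
finger_gap: -0.0001
```

```bash
python3 - <<'E'
from h import *
st(); yaw()
E
```

```text
t 8.25 jig [-0.1343  0.0394  0.0073] F jig [-2.55  3.8   1.15] q [ 1.01  0.81 -0.35  1.67 -0.39  1.21  0.86] gap -0.0
dot [367.4 207.5] 31 [-0.1576  0.0114  0.039 ] yaw 0.066 | stop red [341.68 179.96] 117 [-0.1221 -0.092   0.03  ] | F [-2.12  2.24  0.55]
```

Emit:
{"op": "carry_out", "data": {
  "series": [
    [[2, 0, 0], [0, 0, 0], 0],
    [[3, 0, 0], [0, 0, 0], 0],
    [[4, 0, 0], [0, 0, 0], 0],
    [[5, 0, 0], [0, 0, 0], 0],
    [[5, 0, 0], [0, 0, 0], 0]
  ]
}}

```text
time: 8.95
position: [0.483, -0.2347, 0.0075]
tool_rot: [0.924, -0.039, 0.017, -0.381]
ft_force: [-1.0, -2.1, -0.6]
finger_gap: -0.0
```

```bash
python3 - <<'E'
from h import *
st(); yaw()
E
```

```text
t 8.95 jig [-0.1337  0.0341  0.0075] F jig [-2.13  0.81 -0.57] q [ 1.01  0.81 -0.35  1.66 -0.39  1.21  0.85] gap -0.0
dot [366.6 205.7] 29 [-0.1574  0.0057  0.039 ] yaw 0.102 | stop red [341.65 179.86] 117 [-0.1221 -0.0923  0.03  ] | F [-1.7   1.72 -0.35]
```

Emit:
{"op": "carry_out", "data": {
  "series": [
    [[1, 0, 0], [0, 0, 0], 0],
    [[2, 0, 0], [0, 0, 0], 0],
    [[3, 0, 0], [0, 0, 0], 0],
    [[4, 0, 0], [0, 0, 0], 0]
  ]
}}

```text
time: 9.55
position: [0.4867, -0.2352, 0.0075]
tool_rot: [0.924, -0.039, 0.017, -0.381]
ft_force: [-2.6, -1.3, -0.5]
finger_gap: -0.0
```

```bash
python3 - <<'E'
from h import *
st(); yaw()
E
```

```text
t 9.55 jig [-0.1338  0.0305  0.0075] F jig [-1.54  2.43 -0.46] q [ 1.    0.82 -0.35  1.66 -0.39  1.21  0.85] gap -0.0
dot [366.4 204.6] 30 [-0.158   0.0026  0.039 ] yaw 0.122 | stop red [341.65 179.86] 117 [-0.1221 -0.0923  0.03  ] | F [-1.84  1.92  0.26]
```

Emit:
{"op": "carry_out", "data": {
  "series": [
    [[1, 0, 0], [0, 0, 0], 0],
    [[2, 0, 0], [0, 0, 0], 0],
    [[3, 0, 0], [0, 0, 0], 0]
  ]
}}

```text
time: 10.05
position: [0.4891, -0.2356, 0.0075]
tool_rot: [0.924, -0.039, 0.017, -0.381]
ft_force: [-5.1, -2.6, 2.5]
finger_gap: 0.0001
```

```bash
python3 - <<'E'
from h import *
st(); im=yaw(); im=cv2.resize(im[160:235,320:395],(600,600),interpolation=cv2.INTER_CUBIC); cv2.imwrite("pics/m.png",im)
E
```

```text
t 10.05 jig [-0.134   0.028   0.0075] F jig [-3.01  4.88  2.53] q [ 1.    0.82 -0.35  1.65 -0.39  1.21  0.84] gap 0.0
dot [365.9 203.9] 29 [-0.1576  0.0003  0.039 ] yaw 0.137 | stop red [341.72 179.82] 118 [-0.1223 -0.0924  0.03  ] | F [-2.76  4.28  1.54]
```

View pics/m.png

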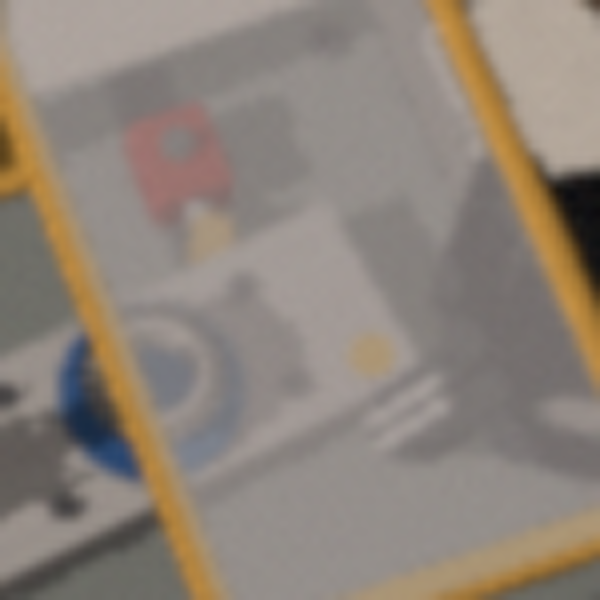

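Emit:
{"op": "carry_out", "data": {
  "series": [
    [[0.6, 0, 0], [0, 0, 0], 0],
    [[0.6, 0, 0], [0, 0, 0], 0],
    [[0.6, 0, 0], [0, 0, 0], 0]
  ]
}}

```text
time: 10.55
position: [0.4891, -0.2356, 0.0075]
tool_rot: [0.924, -0.039, 0.016, -0.381]
ft_force: [-4.6, -2.5, 2.7]
finger_gap: 0.0
```

```bash
python3 - <<'E'
from h import *
st(); yaw()
E
```

```text
t 10.55 jig [-0.134   0.028   0.0075] F jig [-2.91  4.37  2.7 ] q [ 1.    0.82 -0.35  1.65 -0.39  1.22  0.84] gap 0.0
dot [365.8 203.9] 30 [-1.574e-01  1.000e-04  3.900e-02] yaw 0.138 | stop red [341.67 179.85] 118 [-0.1222 -0.0924  0.03  ] | F [-3.06  5.52  2.1 ]
```

Emit:
{"op": "carry_out", "data": {
  "series": [
    [[0.7, 0, 0], [0, 0, 0], 0],
    [[1, 0, 0], [0, 0, 0], 0],
    [[1, 0, 0], [0, 0, 0], 0]
  ]
}}

```text
time: 11.05
position: [0.4891, -0.2356, 0.0075]
tool_rot: [0.924, -0.039, 0.015, -0.381]
ft_force: [-7.6, -2.6, 3.2]
finger_gap: -0.0001
```

```bash
python3 - <<'E'
from h import *
st(); yaw()
E
```

```text
t 11.05 jig [-0.134   0.028   0.0075] F jig [-3.21  7.39  3.22] q [ 1.    0.82 -0.35  1.65 -0.39  1.22  0.84] gap -0.0
dot [365.8 203.7] 32 [-0.1576 -0.0004  0.039 ] yaw 0.141 | stop red [341.64 179.88] 118 [-0.1221 -0.0923  0.03  ] | F [-3.14  6.8   3.03]
```

Emit:
{"op": "carry_out", "data": {
  "series": [
    [[-4, 0, 0], [0, 0, 0], 0],
    [[-20, 0, 0], [0, 0, 0], 0],
    [[-30, 0, -40], [0, 0, 0], 0],
    [[-30, 0, -90], [0, 0, 0], 0],
    [[-30, 0, -140], [0, 0, 0], 0]
  ]
}}

```text
time: 11.75
position: [0.4542, -0.33, 0.1083]
tool_rot: [0.923, -0.038, 0.018, -0.382]
ft_force: [0.3, -0.1, -0.5]
finger_gap: 0.0001
```

Emit:
{"op": "carry_out", "data": {
  "series": [
    [[0, 0, -50], [0, 0, 0], 0],
    [[0, 0, -100], [0, 0, 0], 0],
    [[0, -10, -150], [0, 0, 0], 0],
    [[0, -40, -190], [0, 0, 0], 0],
    [[0, -40, -200], [0, 0, 0], 0]
  ]
}}

```text
time: 12.25
position: [0.4469, -0.4449, 0.2851]
tool_rot: [0.925, -0.036, 0.023, -0.377]
ft_force: [0.8, 0.3, 0.5]
finger_gap: 0.0002
```

```bash
python3 - <<'E'
from h import *
st(); yaw()
for fl in(1,-1): go([-.25,.06,.34],0,fl)
go([-.0,.0,.30],0,-1)
E
```

```text
t 12.25 jig [-0.3462  0.0521  0.2851] F jig [ 0.35 -0.79  0.53] q [ 1.13  0.73 -0.29  1.13 -0.36  1.86  0.78] gap 0.0
dot [365.8 203.9] 28 [-0.1574  0.0002  0.039 ] yaw 0.137 | stop red [341.61 179.91] 116 [-0.122  -0.0922  0.03  ] | F [-0.1  -0.37 -0.26]
[-0.25, 0.06, 0.34] shift mm [  -4.1 -111.4   20.5] turn [ 1.000e-01 -6.870e+01 -1.662e+02]
[-0.25, 0.06, 0.34] shift mm [  -4.1 -111.4   20.5] turn [-44.9  -0.1   0.2]
[-0.0, 0.0, 0.3] shift mm [  56.4 -260.   225.4] turn [-44.9  -0.1   0.2]
```

Emit:
{"op": "carry_out", "data": {
  "series": [
    [[0, -40, 0], [-8.5, 0, 0], 0],
    [[0, -80, 10], [-17, 0, 0], 0],
    [[0, -111, 21], [-25.5, 0, 0], 0],
    [[0, -125, 40], [-34, 0, 0], 0],
    [[0, -145, 60], [-42, 0, 0], 0]
  ]
}}

```text
time: 12.95
position: [0.4552, -0.2963, 0.3353]
tool_rot: [0.999, -0.041, 0.002, -0.022]
ft_force: [0.2, 0.5, -0.4]
finger_gap: -0.0001
```

```bash
python3 - <<'E'
from h import *
st(); go([-.1,.0,.32],0,-1);go([-.01,.0,.24],0,-1)
E
```

```text
t 12.95 jig [-0.1974  0.0566  0.3353] F jig [ 0.55 -0.11 -0.35] q [ 0.85  0.13 -0.35  1.66  0.    1.38  0.42] gap -0.0
[-0.1, 0.0, 0.32] shift mm [ 56.9 -96.4  19.7] turn [-2.5 -0.1  0.2]
[-0.01, 0.0, 0.24] shift mm [  57.  -182.8  103.7] turn [-2.5 -0.1  0.2]
```

Emit:
{"op": "carry_out", "data": {
  "series": [
    [[20, -45, 0], [-2.5, 0, 0], 0],
    [[40, -90, 0], [-2.5, 0, 0], 0],
    [[57, -135, 10], [-2.5, 0, 0], 0],
    [[57, -180, 40], [-2.5, 0, 0], 0],
    [[57, -185, 85], [-2.5, 0, 0], 0]
  ]
}}

```text
time: 13.45
position: [0.5306, -0.1057, 0.2614]
tool_rot: [0.999, -0.036, 0.004, -0.004]
ft_force: [1.3, -0.9, -0.1]
finger_gap: -0.0001
```

```bash
python3 - <<'E'
from h import *
st(); out=[]
for n,b in(("top",(250,130)),("scene",(310,110))):
    f=arm.grab_frame(n); im=f["image"][b[1]:b[1]+120,b[0]:b[0]+80]; im=cv2.resize(im,(400,600),interpolation=cv2.INTER_CUBIC)
    q=(proj(f,arm.read_state()["position"])+.5-b)*5; cv2.circle(im,tuple(int(v) for v in q),5,(0,255,0),1); out.append(im)
cv2.imwrite("pics/n.png",np.hstack(out))
E
```

```text
t 13.45 jig [-0.001  -0.0022  0.2614] F jig [-0.77 -1.39 -0.12] q [ 0.6   0.16 -0.52  1.78  0.08  1.21 -0.01] gap -0.0
```

View pics/n.png

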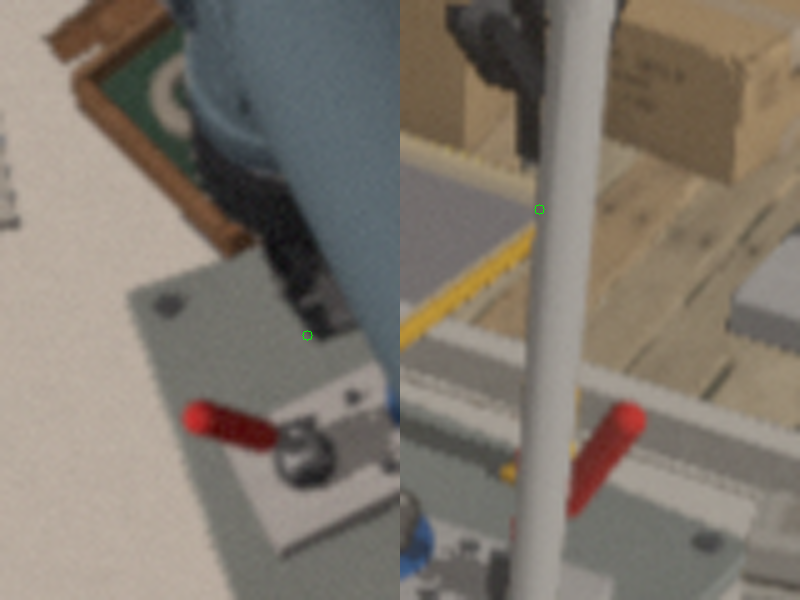

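Emit:
{"op": "carry_out", "data": {
  "series": [
    [[-3, -4, 40], [0, 0, 0], 0],
    [[-3, -4, 80], [0, 0, 0], 0],
    [[-3, -4, 115], [0, 0, 0], 0],
    [[-3, -4, 141], [0, 0, 0], 0],
    [[-3, -4, 141], [0, 0, 0], 0]
  ]
}}

```text
time: 14.05
position: [0.5216, -0.111, 0.1157]
tool_rot: [0.999, -0.043, -0.004, -0.003]
ft_force: [-0.9, 0.1, 0.6]
finger_gap: -0.0001
```

```bash
python3 - <<'E'
from h import *
st(); F(3); print(R.from_quat(arm.read_state()["tool_rot"]).as_matrix().round(3)@np.array([0,0,1]))
for P in ([.022,0,.126],[.051,0,.112],[.070,0,.09],[.078,0,.067]): go(P,0,-1)
E
```

```text
t 14.05 jig [-0.0071  0.0063  0.1157] F jig [0.01 0.89 0.6 ] q [ 0.57  0.32 -0.49  1.93  0.17  0.95 -0.1 ] gap -0.0
F mean jig [ 0.21 -0.05  0.2 ]
[ 0.005  0.004 -1.   ]
[0.022, 0, 0.126] shift mm [  0.9 -28.8  -4.6] turn [-0.3 -0.3 -0. ]
[0.051, 0, 0.112] shift mm [  0.8 -57.7   9.6] turn [-0.3 -0.3 -0. ]
[0.07, 0, 0.09] shift mm [  0.7 -76.6  31.7] turn [-0.3 -0.3 -0. ]
[0.078, 0, 0.067] shift mm [  0.6 -84.5  54.7] turn [-0.3 -0.3 -0. ]
```

Emit:
{"op": "carry_out", "data": {
  "series": [
    [[2, -15, 0], [0, 0, 0], 0],
    [[2, -28, -2], [0, 0, 0], 0],
    [[2, -38, 0], [0, 0, 0], 0],
    [[2, -47, 4], [0, 0, 0], 0],
    [[2, -52, 7], [0, 0, 0], 0]
  ]
}}

```text
time: 14.7
position: [0.5332, -0.0578, 0.1137]
tool_rot: [0.999, -0.042, 0.002, -0.002]
ft_force: [0.7, 0.2, 1.7]
finger_gap: 0.0001
```

```bash
cat >> h.py <<'E'
def lev():
    f=arm.grab_frame("scene"); h=HSV(f["image"]); m=cv2.inRange(h,(0,120,60),(8,255,255))|cv2.inRange(h,(172,120,60),(180,255,255))
    m[:, :330]=0; m[:,415:]=0; m[:160]=0; m[265:]=0
    ys,xs=np.nonzero(m); print("red n",len(xs),"x",xs.min(),xs.max(),"y",ys.min(),ys.max(),"mean",xs.mean().round(1),ys.mean().round(1))
    for a in(0,.1,.3,.5,.7,.8,.9):
        t=.4+a; print(a,[proj(f,j2w([s*np.sin(t),0,.064+s*np.cos(t)])).round(1).tolist() for s in(.122,.082)])
    return f
E
python3 - <<'E'
from h import *
st(); F(3); lev()
E
```

```text
t 14.7 jig [ 0.047  -0.0007  0.1137] F jig [ 0.24 -0.72  1.73] q [ 0.49  0.32 -0.52  1.93  0.19  0.93 -0.21] gap 0.0
F mean jig [ 0.46 -0.16 -0.03]
red n 167 x 344 367 y 200 216 mean 355.5 208.2
0 [[353.4, 188.7], [346.6, 199.8]]
0.1 [[357.4, 192.3], [349.2, 202.1]]
0.3 [[364.7, 200.5], [353.9, 207.5]]
0.5 [[370.6, 209.5], [357.8, 213.4]]
0.7 [[374.9, 218.9], [360.7, 219.5]]
0.8 [[376.4, 223.7], [361.7, 222.6]]
0.9 [[377.4, 228.3], [362.4, 225.7]]
```

Emit:
{"op": "carry_out", "data": {
  "series": [
    [[0, -8, 6], [0, 0, 0], 0],
    [[0, -15, 13], [0, 0, 0], 0],
    [[0, -21, 20], [0, 0, 0], 0],
    [[0, -26, 27], [0, 0, 0], 0],
    [[0, -29, 34], [0, 0, 0], 0]
  ]
}}

```text
time: 15.4
position: [0.5345, -0.0284, 0.0784]
tool_rot: [0.999, -0.042, 0.001, -0.003]
ft_force: [0.4, 0.7, 1.9]
finger_gap: -0.0002
```

```bash
python3 - <<'E'
from h import *
st(); F(3); lev()
E
```

```text
t 15.4 jig [0.0763 0.0005 0.0784] F jig [ 0.75 -0.39  1.92] q [ 0.43  0.37 -0.52  1.96  0.23  0.87 -0.29] gap -0.0
F mean jig [0.14 0.13 0.17]
red n 182 x 348 377 y 220 227 mean 362.9 223.6
0 [[353.4, 188.7], [346.6, 199.8]]
0.1 [[357.4, 192.3], [349.2, 202.1]]
0.3 [[364.7, 200.5], [353.9, 207.5]]
0.5 [[370.6, 209.5], [357.8, 213.4]]
0.7 [[374.9, 218.9], [360.7, 219.5]]
0.8 [[376.4, 223.7], [361.7, 222.6]]
0.9 [[377.4, 228.3], [362.4, 225.7]]
```

Emit:
{"op": "carry_out", "data": {
  "series": [
    [[0, -1, 3], [0, 0, 0], 0],
    [[0, -1, 6], [0, 0, 0], 0],
    [[0, -1, 8], [0, 0, 0], 0],
    [[0, -1, 10], [0, 0, 0], 0]
  ]
}}

```text
time: 16.0
position: [0.5353, -0.0283, 0.0694]
tool_rot: [0.999, -0.042, 0.002, -0.003]
ft_force: [-0.6, 0.9, 7.6]
finger_gap: -0.0003
```

```bash
python3 - <<'E'
from h import *
st(); F(3); lev()
E
```

```text
t 16.0 jig [ 0.0765 -0.0002  0.0694] F jig [0.81 0.7  7.61] q [ 0.42  0.39 -0.51  1.96  0.24  0.85 -0.3 ] gap -0.0
F mean jig [0.37 0.58 4.6 ]
red n 171 x 349 377 y 221 231 mean 363.5 226.2
0 [[353.4, 188.7], [346.6, 199.8]]
0.1 [[357.4, 192.3], [349.2, 202.1]]
0.3 [[364.7, 200.5], [353.9, 207.5]]
0.5 [[370.6, 209.5], [357.8, 213.4]]
0.7 [[374.9, 218.9], [360.7, 219.5]]
0.8 [[376.4, 223.7], [361.7, 222.6]]
0.9 [[377.4, 228.3], [362.4, 225.7]]
```

Force is rising: it is at or near its stop. A little more to be sure.

Emit:
{"op": "carry_out", "data": {
  "series": [
    [[0, 0, 2], [0, 0, 0], 0],
    [[0, 0, 4], [0, 0, 0], 0],
    [[0, 0, 4], [0, 0, 0], 0]
  ]
}}

```text
time: 16.5
position: [0.5356, -0.0281, 0.0686]
tool_rot: [0.999, -0.042, 0.001, -0.002]
ft_force: [-6.5, 0.3, 21.2]
finger_gap: -0.0002
```

```bash
python3 - <<'E'
from h import *
st(); F(3); lev(); st()
E
```

```text
t 16.5 jig [ 0.0767 -0.0006  0.0686] F jig [-0.29  6.55 21.18] q [ 0.42  0.39 -0.51  1.96  0.24  0.85 -0.31] gap -0.0
F mean jig [-0.4   7.01 21.04]
red n 168 x 349 377 y 221 231 mean 363.6 226.4
0 [[353.4, 188.7], [346.6, 199.8]]
0.1 [[357.4, 192.3], [349.2, 202.1]]
0.3 [[364.7, 200.5], [353.9, 207.5]]
0.5 [[370.6, 209.5], [357.8, 213.4]]
0.7 [[374.9, 218.9], [360.7, 219.5]]
0.8 [[376.4, 223.7], [361.7, 222.6]]
0.9 [[377.4, 228.3], [362.4, 225.7]]
t 16.7 jig [ 0.0767 -0.0006  0.0685] F jig [-0.58  6.38 21.6 ] q [ 0.42  0.39 -0.51  1.96  0.24  0.85 -0.31] gap 0.0
```

Hard stop at 21 N. Now retreat straight up and check.

Emit:
{"op": "carry_out", "data": {
  "series": [
    [[0, 0, -10], [0, 0, 0], 0],
    [[0, 0, -50], [0, 0, 0], 0],
    [[0, 0, -100], [0, 0, 0], 0],
    [[0, 0, -150], [0, 0, 0], 0],
    [[0, 0, -150], [0, 0, 0], 0]
  ]
}}

```text
time: 17.2
position: [0.5401, -0.0295, 0.223]
tool_rot: [0.999, -0.043, 0.009, -0.002]
ft_force: [0.5, 0.8, 0.4]
finger_gap: 0.0004
```

Emit:
{"op": "carry_out", "data": {
  "series": [
    [[0, 0, -50], [0, 0, 0], 0],
    [[0, 0, -70], [0, 0, 0], 0],
    [[0, -50, -70], [0, 0, 0], 0],
    [[0, -100, -70], [0, 0, 0], 0],
    [[0, -100, -70], [0, 0, 0], 0]
  ]
}}

```text
time: 17.7
position: [0.5414, 0.0801, 0.2857]
tool_rot: [0.999, -0.036, 0.001, -0.005]
ft_force: [-0.2, 0.6, 1.0]
finger_gap: -0.0001
```

```bash
python3 - <<'E'
from h import *
st(); im=yaw(); f=lev()
cv2.imwrite("pics/z.png",np.hstack([cv2.resize(im[130:290,260:420],(400,400)),cv2.resize(f["image"][130:290,250:410],(400,400))]))
E
```

```text
t 17.7 jig [0.185  0.003  0.2857] F jig [0.54 0.28 1.04] q [ 0.36  0.18 -0.64  1.73  0.1   1.27 -0.37] gap -0.0
dot [365.8 204. ] 27 [-0.1571  0.0004  0.039 ] yaw 0.136 | stop red [341.55 179.82] 117 [-0.1219 -0.0925  0.03  ] | F [-0.72 -0.03  0.1 ]
red n 192 x 349 377 y 221 231 mean 363.3 225.9
0 [[353.4, 188.7], [346.6, 199.8]]
0.1 [[357.4, 192.3], [349.2, 202.1]]
0.3 [[364.7, 200.5], [353.9, 207.5]]
0.5 [[370.6, 209.5], [357.8, 213.4]]
0.7 [[374.9, 218.9], [360.7, 219.5]]
0.8 [[376.4, 223.7], [361.7, 222.6]]
0.9 [[377.4, 228.3], [362.4, 225.7]]
```

View pics/z.png

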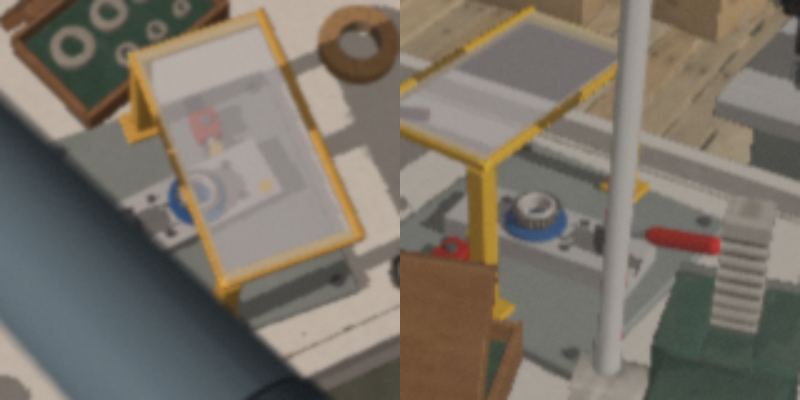

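The last picture shows the lever lying back almost flat (scene crop 650–720, 240). In the top crop the plate edge is still at the brass button (215, 145) and the robot is clear of everything.

```bash
python3 -c "
from cell import arm
print(arm.finish_job())"
```

```text
the job is handed in; nothing more can be done
None
```

The plate is turned onto the brass stop and locked, and the job is handed in. Robot time was about 18 s of the 59 s allowed.

- **Plate:** I pushed it near the yellow dot until it stopped turning against the button, at a yaw of about 0.137 rad. I then pressed to about 7 N. After the lever was thrown and the arm had backed off, the yaw still read 0.136 rad.
- **Stop:** its red block stayed within about 0.1 pixel (0.3 mm) through the push and afterwards.
- **Lever:** I pushed it back and down until it met a hard stop at about 21 N. The image puts it at about 0.9, fully over, and it stayed there once released.
- **Tin and tape:** the arm did not go near either one. I did not re-measure them after the job; the tape looks unmoved in the last picture, but the tin was not in it.

**Disagreement in the checks:** the images showed the shut fingertips about 25 mm behind the reported TCP. My first two pushing passes therefore missed the plate without touching it. I corrected for this in the later moves, and contact then came about where expected.

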